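# Change over the V-blocks and hold the next pipe nipple down

### The job

Lift the thin pipe nipple out of the pair of V-blocks and lay it flat in the metal tray. Then lay the thick nipple from the bench into the two V-blocks, lengthwise centred over the pair, and press it straight down into the vees with firm hand pressure, without leaning on it, so that it bears on both sides of both blocks; finish while you are still holding it down there, ready for a colleague to mark it out. Set the nipples down rather than dropping them, and leave everything else on the bench where it is.

Things in the scene. Friction and masses are not known exactly. Their poses are not given: they have to be found in the camera images.
- fixture: steel plate 200 x 100 x 12 mm fixed to the bench, with a pair of steel V-blocks. Origin: centre of its underside, on the bench; x along the vees, z up. Blocks 30 mm long (x), 70 wide, 50 high on the plate, centred at x = -53 and +53 mm: a 76 mm gap for fingers, clear down to the plate. The vees run away from the robot (along world x), turned up to 0.5 rad either way
- v1_left: half of the V-block at fixture x = -53 mm, with the +y flank. Origin: block's middle plane at its underside (fixture x -53, y 0, z 12 mm); axes as the fixture's. Vee: 90 degrees, symmetric about y = 0, 52 mm wide at the block's top (62 mm above the bench); the flanks would meet 36 mm above the bench, so a pipe of radius r rests with its axis 36 mm + 1.414 r above the bench
- v1_right: the other half of that block (flank on the -y side), same origin and axes as v1_left
- v2_left: half of the V-block at fixture x = +53 mm, with the flank on the +y side. Origin at x +53, y 0, z 12 mm in the fixture's frame; axes as the fixture's
- v2_right: the other half of that block (flank on the -y side), same origin and axes as v2_left
- thin_nipple: the thinner stainless pipe nipple, 33.7 mm in diameter, 160 mm long, 12 mm of thread (1 mm smaller in radius) at each end, about 0.3 kg; at the start in the V-blocks, within 6 mm of centred, axis 59.8 mm above the bench. Origin at its centre, on its axis; x runs along the pipe; free to roll
- thick_nipple: the thicker stainless pipe nipple, 48.3 mm in diameter, 172 mm long: plain barrel of 136 mm, 18 mm of thread (1 mm smaller in radius) at each end, about 0.32 kg. Origin at its centre, on its axis; x runs along the pipe. At the start on the bench to one side, axis 24 mm up, free to roll. Seated in the vees its axis is 70.2 mm and its top 94.3 mm above the bench
- tray: empty open sheet-metal tray, fixed to the bench, outside 240 (x) x 170 (y) x 45 mm high, walls and floor 4 mm thick. Origin: centre of its underside, on the bench; z up. It lies on the side of the fixture away from the thick nipple, left or right
- screw_carton: bystander, loose: small open cardboard carton of screws, 85 x 65 x 55 mm. Origin: middle of its underside
- flange: bystander, loose: square stainless flange plate, 90 x 90 x 6 mm, with a 42 mm hole and four bolt holes, lying flat. Origin: middle of its underside
- coupling: bystander, loose: short plain pipe coupling standing on end, 60 mm across, 50 mm tall. Origin: middle of its underside
- lock_nut: bystander, loose: hexagonal brass lock nut, 62 mm over the corners, 12 mm thick, lying flat. Origin: middle of its underside
- centre_punch: bystander, loose: centre punch, 120 mm long, 13 mm thick, lying down. Origin: middle of its underside
- square: bystander, loose: engineer's square lying flat, stock 100 mm, blade 150 mm. Origin: middle of its underside
Mind the look-alikes: they are no part of the job. What is shaped like the thin_nipple but green is not meant. Leave any orange look-alike of the thick_nipple alone.

How it is judged:
By the outcome, as a careful person would: the job done as asked, in the order asked, and still so for the second after the job is handed in, while the arm keeps its last pose, push and grip.
It also fails if it takes over 67 s, if anything falls off the work surface, if the arm or the gripper's body presses on something with over 40 N, if the wrist force passes 120 N, or if a joint passes its speed limit or range.

### The arm

A 7-joint arm with a two-finger parallel gripper is mounted at the origin on the work surface. World frame = base frame: x ahead of the robot, y to its left, z up, the work surface at z = 0. Lengths are in mm, angles in rad, forces in N, time in s.
With the tool pointing down it reaches from about 350 to 900 mm from the base axis. Payload 19.9 kg.
Tool frame: the origin (TCP) lies where the fingers leave the gripper's body, on its centre line; the fingertips stand 73 mm ahead of it and the grasp point (between the pads) lies 54 mm ahead of it; x points along the fingers, y is the direction in which the jaws open and shut, and the axes are right-handed (so a half turn about x gives the same grasp; the last joint's range is limited). The gripper opens to 85 mm and grips with 20 to 120 N. Pads are 22 mm wide; open, the fingers measure 114 mm over their backs; the gripper's body (76 mm by 85 mm) begins 54 mm behind the grasp point. The pads swing forward as they close: fully open they stand 13 mm farther back than shut.
Start: joints at [1.222, 0.417, -0.01, 1.614, 0.005, 1.111, -0.053], TCP at [188.755, -595.802, 303.86] pointing down, gripper open.
Joint ranges: [-2.81, 2.81], [-0.39, 2.02], [-1.27, 1.25], [0.06, 2.57], [-1.19, 4.33], [0.19, 2], [-2.82, 2.82]. Speed limits (rad/s): [1.89, 1.89, 2.39, 2.39, 3.01, 3.01, 3.01].

### API

Orientations are given as a rotation vector (axis times angle).
In Python, from cell import robot gives the robot as it stands. The module is installed in compiled form; this text tells all that it offers.
- The arm moves only by the tool arm_command, never from a script. Its argument "plan" is a list of rows, each a list of 5 numbers: the shift along the tool's x, y, z in mm, then the turn about the tool's x in degrees, then the closure, from -1 (fully open) to 1 (shut). A call has 1 to 12 rows; each row shifts and turns the commanded pose from where the row before left it, along the tool's axes as they then stand; what a row does not reach is not made up. A row lasts 1/8 s, in which the tool goes at most 62.5 mm and 10.7 degrees, less where a joint would pass 70% of its speed; a pose out of reach is approached as far as the arm can. A call with a gripper value outside its range is refused whole. The fingers move at their own pace and stop on an object; "squeeze" is the grip in N (left out, the last holds). Time passes only in rows, so rows that do not move let the fingers close. It gives the time, the measured TCP pose, the force and the opening at its end, in the units of the state.
- robot.get_state(): the state, without advancing time (a new reading comes with each control period).
- robot.grab_frame(name): name is "side" or "top"; returns the picture (420x560x3 uint8, blue, green, red); there is no depth.
- robot.camera_model(name): a dict with "fx", "fy", "cx", "cy" (pixels), "position" and "attitude" of the camera in the world. Camera axes: x right, y up, looking along -z (the intrinsics and any distortion apply to the point x, -y, -z); pixel columns grow to the right and rows downward; lengths in mm; the calibration is good to about 2 mm. A picture is of the moment at which its call begins. camera_model takes no time and is no camera call.
- robot.hand_in(): hands the job in, once; it reports no verdict.
Trained networks look in the newest picture that a camera, given by its name, has taken for a name from the list of things; names that differ only in an ending like _2 or _b are one class to them, and where a whole thing is asked for, a point or a joint stands for the part that bears it (a point fixed in the world has none). Each returns a list of dicts, best first, with "confidence" (0 to 1); they miss things now and then, are a little off and sometimes report something else, mostly with a low value. They report only what shows in the picture. A call takes as long as a camera call. They do not tell look-alikes from the thing itself.
- robot.spot_in(camera, target): "box" ([left, top, width, height] as shares, 0 to 1, of the picture: columns of its width, rows of its height, round what is visible of it).
- robot.place_of(camera, target): "point" ([column, row] as shares, 0 to 1, of the picture: columns of its width, rows of its height: a listed point, or the origin of a listed thing).
The state is a dict: "time": time; "joint_pos": joint angles; "joint_vel": joint speeds; "tau": joint torques, N m; "tool_pos": TCP position; "tcp_rot": TCP orientation; "force": force on the tool from outside, world axes, zero at the start; "moment": the same for the moment, N m; "finger_gap": opening from 0.0 (shut) to 1.0 (fully open).
Only numpy, scipy, OpenCV 4.12 (cv2) and the standard library are available. Lean on these libraries where they do the work, as an engineer would, in place of code of your own. Each camera call takes 0.05 s, during which the arm holds its last target. There are 200 camera calls.

## Working session

There is one attempt and no reset: what is moved stays moved. The work goes in short steps, Python scripts to look and compute and a tool call to move; the robot and the scene stay as the last step left them, time stands still between calls to the robot, and variables do not carry over. Pictures are saved under pics/ and viewed, about 8 in all and at most 12, crops included, and the job is handed in when it is done.

Besides the shell and the picture viewer there is one more tool, called after "Call:" as a command line: name --pt "numbers of a row" for each row, then --argument value for the rest. arm_command: Moves the arm, as the interface text tells. Its arguments: {"type":"object","properties":{"plan":{"type":"array","items":{"type":"array","items":{"type":"number"}}},"squeeze":{"type":"number"}},"required":["plan"]}

```bash
mkdir -p pics; cat > h.py <<'E'
import numpy as np, cv2
from scipy.spatial.transform import Rotation as R
from cell import robot
def cam(n):
    m=robot.camera_model(n); return m
def rot(a):
    a=np.array(a,float)
    return R.from_rotvec(a).as_matrix() if a.shape==(3,) else (a if a.shape==(3,3) else R.from_quat(a).as_matrix())
def ray(n,u,v):
    m=cam(n); d=np.array([(u-m['cx'])/m['fx'],-(v-m['cy'])/m['fy'],-1.])
    return np.array(m['position']),rot(m['attitude'])@d
def at_z(n,u,v,z):
    p,d=ray(n,u,v); return p+d*(z-p[2])/d[2]
def proj(n,P):
    m=cam(n); q=rot(m['attitude']).T@(np.array(P)-m['position'])
    return np.array([m['cx']+m['fx']*q[0]/-q[2], m['cy']-m['fy']*q[1]/-q[2]])
E
python3 - <<'E'
from h import *
for n in('side','top'):
    print(cam(n)); im=robot.grab_frame(n); cv2.imwrite(f'pics/{n}0.png',im)
print(robot.get_state())
T=['fixture','v1_left','v1_right','v2_left','v2_right','thin_nipple','thick_nipple','tray']
for t in T:
  for d in robot.place_of('top',t)[:3]:
    u,v=d['point'][0]*560,d['point'][1]*420
    z={'thin_nipple':60,'thick_nipple':24}.get(t,12 if t[0]=='v' else 0)
    print(t,round(d['confidence'],2),round(u),round(v),at_z('top',u,v,z).round())
E
```

```text
{'fx': 544.2969868061432, 'fy': 544.2969868061432, 'cx': 277.15466601142094, 'cy': 209.01372823680106, 'position': array([-123.74265418,  599.44968612, 1070.03411285]), 'attitude': array([ 0.35406713, -0.89206336, -2.19673469])}
{'fx': 482.9679119579531, 'fy': 482.9679119579531, 'cx': 277.64996899103807, 'cy': 209.18697966492468, 'position': array([ 436.08472168,  -86.48723143, 1240.16903205]), 'attitude': array([ 0.06645835, -0.08259801, -1.58813054])}
{'time': 0.1, 'joint_pos': array([ 1.22248589,  0.41794165, -0.01030649,  1.61407644,  0.00471119,
        1.11072441, -0.05296055]), 'joint_vel': array([ 2.06234555e-05, -2.64880459e-03,  1.13833789e-03, -1.21704621e-03,
       -1.13726161e-03, -6.27374509e-04,  6.66167816e-04]), 'tau': array([ 5.59614982e-04, -8.65826154e+01,  6.79504909e-01, -4.35639310e+01,
        1.91406033e-02,  4.98612135e-03,  4.03825948e-05]), 'tool_pos': array([ 188.69247569, -595.60253474,  303.3214734 ]), 'tcp_rot': array([ 2.05623763,  0.31917552, -2.05679069]), 'force': array([ 0.43936847,  0.9589218 , -0.41766272]), 'moment': array([-0.00743536,  0.02010724,  0.00207384]), 'finger_gap': 0.9989425191102472}
fixture 0.62 249 206 [564. -26.   0.]
fixture 0.54 254 227 [508. -39.   0.]
fixture 0.29 246 205 [566. -19.   0.]
v1_left 0.67 253 230 [500. -37.  12.]
v1_right 0.53 257 227 [508. -46.  12.]
v2_left 0.43 239 188 [610.  -1.  12.]
v2_left 0.43 251 228 [505. -31.  12.]
v2_right 0.48 244 191 [600. -16.  12.]
thin_nipple 0.83 360 313 [ 293. -293.   60.]
thin_nipple 0.61 246 209 [551. -21.  60.]
thick_nipple 0.74 437 212 [ 536. -503.   24.]
thick_nipple 0.74 253 229 [502. -38.  24.]
thick_nipple 0.57 367 221 [ 518. -327.   24.]
tray 0.65 120 249 [460. 305.   0.]
```

View pics/top0.png

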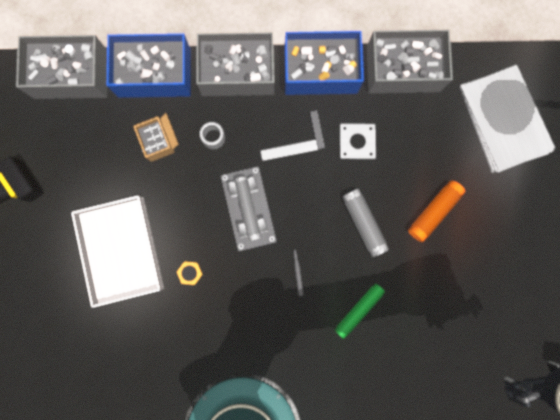

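View pics/side0.png

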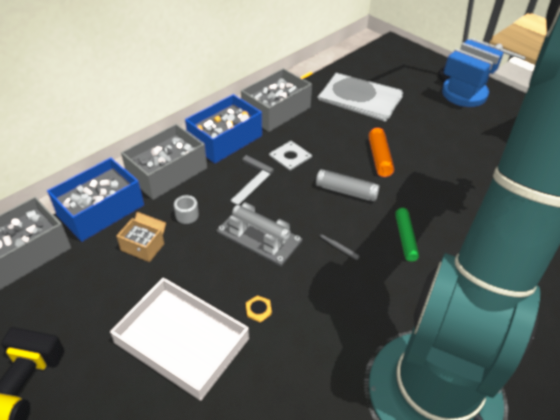

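```bash
cat > m.py <<'E'
from h import *
def blob(n,im,seed,thr):
    g=cv2.GaussianBlur(cv2.cvtColor(im,cv2.COLOR_BGR2GRAY),(3,3),0)
    _,l=cv2.threshold(g,thr,255,0); l=cv2.morphologyEx(l,cv2.MORPH_CLOSE,np.ones((5,5)))
    c,_=cv2.findContours(l,0,1)
    return [k for k in c if cv2.pointPolygonTest(k,seed,False)>=0]
E
python3 - <<'E'
from m import *
for n,seeds in (('top',{'fix':(248,215,12),'thick':(366,222,24),'tray':(116,250,45)}),('side',{'fix':(235,232,12),'thick':(348,185,24),'tray':(180,335,45)})):
  im=cv2.imread(f'pics/{n}0.png'); big=cv2.resize(im,None,fx=4,fy=4,interpolation=cv2.INTER_CUBIC)
  for k,(u,v,z) in seeds.items():
    for c in blob(n,im,(u,v),70):
      # contour to world plane z, then min area rect there
      P=np.array([at_z(n,a,b,z)[:2] for a,b in c[:,0]],np.float32)
      r=cv2.minAreaRect(P); print(n,k,np.round(r[0]),np.round(r[1]),round(r[2],1))
      cv2.polylines(big,[c*4+2],True,(0,0,255),1)
      b=np.array([proj(n,[*p,z]) for p in cv2.boxPoints(r)]); cv2.polylines(big,[(b*4+2).astype(int)],True,(0,255,0),1)
  if n=='top': A=big[155*4:265*4,205*4:400*4]
  else: A=big[155*4:275*4,205*4:390*4]
  cv2.imwrite(f'pics/{n}_c.png',A)
E
```

```text
top fix [557. -25.] [207. 107.] 12.4
top thick [ 513. -320.] [180.  53.] 24.6
top tray [458. 279.] [364. 319.] 22.3
side fix [ 618. -111.] [224. 386.] 34.9
side thick [ 518. -321.] [186.  77.] 24.6
side tray [448. 306.] [265. 195.] 12.9
```

View pics/top_c.png

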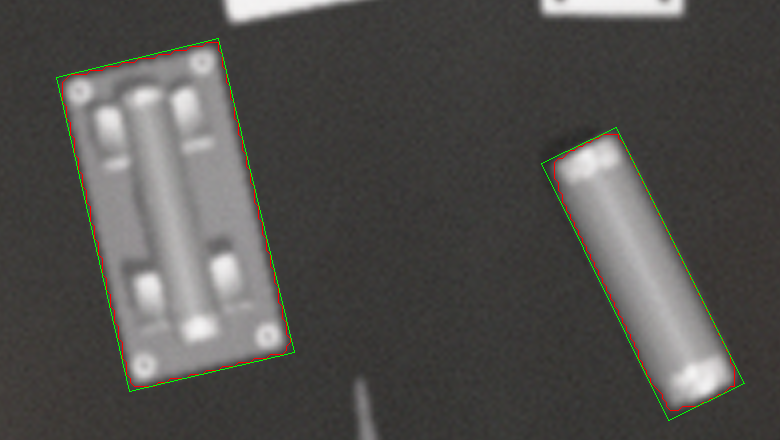

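```bash
cat >> h.py <<'E'
def need(xyz,axis_deg):
    s=robot.get_state(); M=rot(s['tcp_rot']); d=M.T@(np.array(xyz)-s['tool_pos'])
    want=R.from_euler('z',axis_deg+90,degrees=True).as_matrix()[:,0]
    w=M.T@want; a=np.degrees(np.arctan2(w[2],w[1])); a=(a+90)%180-90
    return d.round(1),'turn',round(a,1),'pos',s['tool_pos'].round(1),'F',s['force'].round(1),'M',s['moment'].round(2),'gap',round(s['finger_gap'],3),'t',round(s['time'],2)
E
python3 - <<'E'
from h import *
s=robot.get_state(); print(rot(s['tcp_rot']).round(4))
print(need([557,-25,300],12.4))
E
```

```text
[[-1.000e-04  3.020e-01 -9.533e-01]
 [ 1.000e-04 -9.533e-01 -3.020e-01]
 [-1.000e+00 -1.000e-04  1.000e-04]]
(array([   3.9, -432.9, -523.5]), 'turn', np.float64(5.2), 'pos', array([ 188.7, -595.8,  303.8]), 'F', array([-0.2, -0.1, -0.4]), 'M', array([-0.02,  0.03,  0.05]), 'gap', 1.0, 't', 0.5)
```

Call:
arm_command --pt "0 -36 -43.6 0 -1" --pt "0 -36 -43.6 0 -1" --pt "0 -36 -43.6 0 -1" --pt "0 -36 -43.6 0 -1" --pt "0 -36 -43.6 0 -1" --pt "0 -36 -43.6 0 -1" --pt "0 -36 -43.6 0 -1" --pt "0 -36 -43.6 0 -1" --pt "0 -36 -43.6 0 -1" --pt "0 -36 -43.6 0 -1" --pt "0 -36 -43.6 0 -1" --pt "0 -36 -43.6 0 -1" --squeeze 70

```text
time: 2.0
tool_pos: [557.9, -24.4, 304.1]
tcp_rot: [2.057, 0.317, -2.056]
force: [0.5, -1.4, 0.6]
finger_gap: 1.003
```

```bash
python3 -c "
from h import *
print(need([557,-25,180],12.4))"
```

```text
(array([124.1,   0.2,   1.1]), 'turn', np.float64(5.2), 'pos', array([557.9, -24.4, 304.1]), 'F', array([ 0.5, -1.4,  0.6]), 'M', array([-0.04, -0.04,  0.03]), 'gap', 1.003, 't', 2.0)
```

Call:
arm_command --pt "40 0 0 5.2 -1" --pt "40 0 0 0 -1" --pt "44 0 1 0 -1" --pt "0 0 0 0 -1"

```text
time: 2.5
tool_pos: [554.7, -26.1, 177.7]
tcp_rot: [2.103, 0.23, -2.113]
force: [-0.8, -0.5, 1.0]
finger_gap: 0.998
```

```bash
python3 - <<'E'
from h import *
a=robot.grab_frame('side');b=robot.grab_frame('top')
print(need([557,-25,112],12.4))
A=cv2.resize(a[150:290,170:340],None,fx=3.5,fy=3.5,interpolation=2)
B=cv2.resize(b[150:265,195:300],None,fx=3.0,fy=3.0,interpolation=2)
W=np.zeros((490,0,3),np.uint8)
B=cv2.copyMakeBorder(B,0,490-B.shape[0],0,0,0)
o=np.hstack([A,B])[:, :]
cv2.imwrite('pics/c1.png',cv2.resize(o,None,fx=.85,fy=.85,interpolation=3)); print(o.shape)
E
```

```text
(array([69.1, -1. , -0.6]), 'turn', np.float64(-0.0), 'pos', array([556.6, -26.1, 181.1]), 'F', array([-0.1, -0.3,  0.1]), 'M', array([ 0.02, -0.01,  0.  ]), 'gap', 1.001, 't', 2.6)
(490, 910, 3)
```

View pics/c1.png

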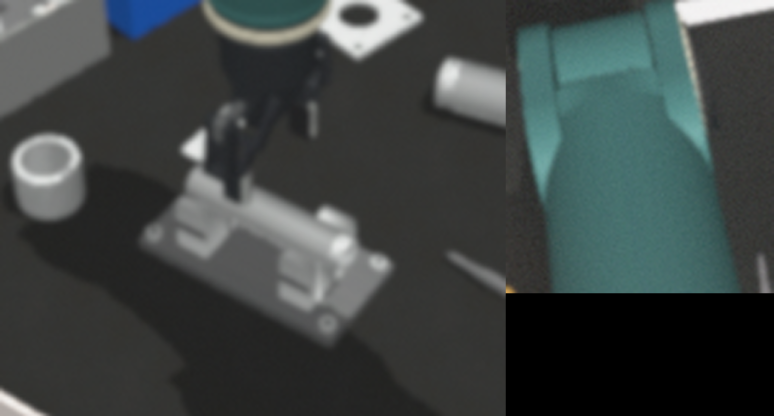

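The side view shows the open jaws straddling the thin nipple over the block gap (about pixel 245,180 of the crop), aligned with it; the arm hides the top view. Descending and gripping.

Call:
arm_command --pt "25 -0.5 0 0 -1" --pt "25 0 0 0 -1" --pt "18 0 0 0 -1" --pt "0 0 0 0 -1" --pt "0 0 0 0 0.3" --pt "0 0 0 0 1" --pt "0 0 0 0 1" --pt "0 0 0 0 1" --pt "0 0 0 0 1" --pt "0 0 0 0 1"

```text
time: 3.85
tool_pos: [556.0, -24.3, 112.8]
tcp_rot: [2.108, 0.231, -2.107]
force: [-6.2, 7.5, 14.5]
finger_gap: 0.377
```

```bash
python3 -c "
from h import *
print(need([557,-25,112],12.4))"
```

```text
(array([ 0.8,  0.9, -0.8]), 'turn', np.float64(0.0), 'pos', array([556. , -24.3, 112.8]), 'F', array([-6.2,  7.5, 14.5]), 'M', array([1.68, 1.34, 0.03]), 'gap', 0.377, 't', 3.85)
```

Call:
arm_command --pt "-3 0 0 0 1" --pt "-8 0 0 0 1" --pt "-20 0 0 0 1" --pt "-30 0 0 0 1" --pt "-40 0 0 0 1" --pt "-40 0 0 0 1" --pt "0 0 0 0 1" --pt "0 0 0 0 1"

```text
time: 4.85
tool_pos: [555.6, -25.9, 252.4]
tcp_rot: [2.107, 0.228, -2.108]
force: [0.5, -0.3, -3.2]
finger_gap: 0.373
```

```bash
python3 -c "
from h import *
print(need([458,300,250],12.9))
s=['v1_left','v1_right','v2_left','v2_right']
c=lambda d:d['point']
im=robot.grab_frame('side')
print(robot.place_of('side','thin_nipple')[:2])
n='side'
# tray outer rim points via bright threshold at z45
from m import *
cs=blob(n,im,(180,335),110)
for k in cs:
  P=np.array([at_z(n,a,b,45)[:2] for a,b in k[:,0]],np.float32); print(cv2.minAreaRect(P))
cv2.imwrite('pics/s2.png',im)
t=cv2.imread('pics/top0.png')
for th in (120,170,200):
 for k in blob('top',t,(116,250),th):
  P=np.array([at_z('top',a,b,45)[:2] for a,b in k[:,0]],np.float32); print('top',th,cv2.minAreaRect(P))
"
```

```text
(array([   2.4, -339.3,   25.5]), 'turn', np.float64(-0.5), 'pos', array([555.6, -25.9, 252.4]), 'F', array([ 0.5, -0.3, -3.2]), 'M', array([ 0.02, -0.03,  0.03]), 'gap', 0.373, 't', 4.85)
[{'point': [0.4682, 0.4279], 'confidence': 0.87}, {'point': [0.7204, 0.5479], 'confidence': 0.83}]
((447.99298095703125, 307.24127197265625), (260.8002624511719, 187.98348999023438), 12.906764030456543)
top 120 ((455.7683410644531, 298.12493896484375), (247.03372192382812, 185.3783416748047), 12.856788635253906)
top 170 ((455.0577697753906, 301.03369140625), (242.2482147216797, 175.41043090820312), 12.86263370513916)
top 200 ((454.9085693359375, 301.4004821777344), (240.07611083984375, 171.54483032226562), 12.984644889831543)
```

View pics/s2.png

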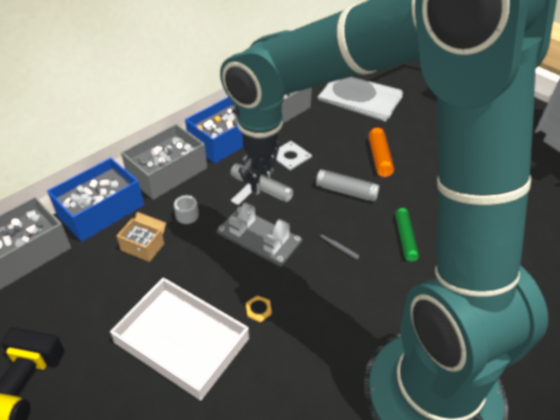

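Thin nipple is held clear at (262,182) and the vees are empty. But gripped this deep, the fingertips would reach the tray floor before the pipe; I'll set it back and regrip 8 mm nearer the tips.

Call:
arm_command --pt "40 -1.5 0 0 1" --pt "40 0 0 0 1" --pt "35 0 0 0 1" --pt "15 0 0 0 1" --pt "7 0 0 0 1" --pt "2 0 0 0 1" --pt "0 0 0 0 1" --pt "0 0 0 0 1"

```text
time: 5.95
tool_pos: [556.0, -24.2, 114.6]
tcp_rot: [2.108, 0.228, -2.106]
force: [0.1, 0.3, -2.8]
finger_gap: 0.375
```

```bash
python3 -c "
from h import *
print(need([556,-24.3,112.8],12.4))"
```

```text
(array([ 1.8,  0.1, -0. ]), 'turn', np.float64(-0.0), 'pos', array([556. , -24.2, 114.6]), 'F', array([ 0.1,  0.3, -2.8]), 'M', array([ 0.03, -0.01, -0.03]), 'gap', 0.375, 't', 5.95)
```

Call:
arm_command --pt "1 0 0 0 1" --pt "0.8 0 0 0 1" --pt "0 0 0 0 1" --pt "0 0 0 0 1"

```text
time: 6.45
tool_pos: [555.9, -24.2, 112.9]
tcp_rot: [2.108, 0.228, -2.106]
force: [-4.6, 0.5, 12.7]
finger_gap: 0.376
```

```bash
python3 -c "
from h import *
print(need([556,-24.3,112.8],12.4))"
```

```text
(array([ 0.1,  0.1, -0.1]), 'turn', np.float64(-0.0), 'pos', array([555.9, -24.2, 112.9]), 'F', array([-4.6,  0.5, 12.7]), 'M', array([-0.03,  1.12,  0.1 ]), 'gap', 0.376, 't', 6.45)
```

Call:
arm_command --pt "-0.6 0 0 0 0.1" --pt "0 0 0 0 -0.2" --pt "0 0 0 0 -0.2" --pt "-4 0 0 0 -0.2" --pt "-4 0 0 0 -0.2" --pt "0 0 0 0 -0.2" --pt "0 0 0 0 1" --pt "0 0 0 0 1" --pt "0 0 0 0 1" --pt "0 0 0 0 1" --pt "0 0 0 0 1"

```text
time: 7.82
tool_pos: [555.7, -24.2, 121.0]
tcp_rot: [2.107, 0.228, -2.107]
force: [-2.6, -1.1, 7.8]
finger_gap: 0.37
```

```bash
python3 -c "
from h import *
print(need([556,-24.3,112.8],12.4))"
```

```text
(array([ 8.2,  0.1, -0.3]), 'turn', np.float64(-0.0), 'pos', array([555.7, -24.2, 121. ]), 'F', array([-2.6, -1.1,  7.8]), 'M', array([-0.17,  0.75,  0.01]), 'gap', 0.37, 't', 7.83)
```

Call:
arm_command --pt "-3 0 0 0 1" --pt "-12 0 0 0 1" --pt "-30 0 0 0 1" --pt "-35 0 0 0 1" --pt "-30 -10 0 0 1" --pt "0 -45 4 0 1" --pt "0 -57 5 0 1" --pt "0 -57 5 0 1" --pt "0 -57 5 0 1" --pt "0 -57 5 0 1" --pt "0 -40 4 0 1" --pt "0 -16 0.5 -0.5 1"

```text
time: 9.32
tool_pos: [453.9, 303.1, 231.4]
tcp_rot: [2.101, 0.241, -2.101]
force: [0.3, -0.2, -2.9]
finger_gap: 0.368
```

Call:
arm_command --pt "30 0 0 0 1" --pt "35 0 0 0 1" --pt "0 0 0 0 1" --pt "0 0 0 0 1"

```text
time: 9.82
tool_pos: [455.7, 300.9, 167.0]
tcp_rot: [2.104, 0.237, -2.102]
force: [-0.9, -0.7, -3.4]
finger_gap: 0.366
```

```bash
python3 -c "
from h import *
print(need([455,301,82],12.9))
im=robot.grab_frame('side'); cv2.imwrite('pics/s3.png',cv2.resize(im[200:410,80:340],None,fx=2.2,fy=2.2,interpolation=2))"
```

```text
(array([85. , -0.3,  0.7]), 'turn', np.float64(-0.0), 'pos', array([455.7, 300.9, 167. ]), 'F', array([-0.9, -0.7, -3.4]), 'M', array([ 0.02, -0.03, -0.05]), 'gap', 0.366, 't', 9.82)
```

View pics/s3.png

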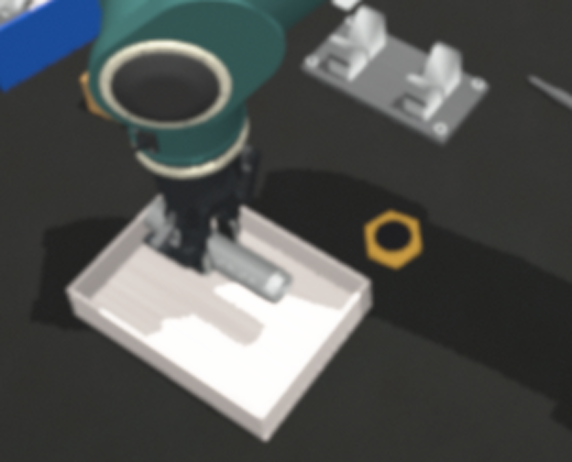

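The pipe hangs level over the tray, parallel to the long walls and clear of them (crop 215,255). Lowering.

Call:
arm_command --pt "35 0 0 0 1" --pt "30 0 0 0 1" --pt "13 0 0 0 1" --pt "4 0 0 0 1" --pt "1.5 0 0 0 1" --pt "0 0 0 0 1" --pt "0 0 0 0 1"

```text
time: 10.75
tool_pos: [455.3, 300.9, 82.8]
tcp_rot: [2.103, 0.238, -2.102]
force: [0.6, -1.2, -3.9]
finger_gap: 0.367
```

```bash
python3 -c "
from h import *
print(need([455,301,82],12.9))"
```

```text
(array([ 0.8, -0.1,  0.3]), 'turn', np.float64(-0.0), 'pos', array([455.3, 300.9,  82.8]), 'F', array([ 0.6, -1.2, -3.9]), 'M', array([-0.03, -0.03,  0.02]), 'gap', 0.367, 't', 10.75)
```

Call:
arm_command --pt "0.6 0 0 0 1" --pt "0.6 0 0 0 1" --pt "0 0 0 0 1" --pt "0 0 0 0 1"

```text
time: 11.25
tool_pos: [455.4, 300.9, 82.0]
tcp_rot: [2.103, 0.237, -2.102]
force: [-4.4, -4.5, 19.4]
finger_gap: 0.369
```

Call:
arm_command --pt "-0.6 0 0 0 1" --pt "0 0 0 0 0.1" --pt "0 0 0 0 -0.1" --pt "0 0 0 0 -0.3" --pt "0 0 0 0 -0.3" --pt "-15 0 0 0 -0.3" --pt "-30 0 0 0 -0.5" --pt "-50 0 0 0 -1" --pt "-50 0 0 0 -1" --pt "0 0 0 0 -1"

```text
time: 12.5
tool_pos: [456.2, 301.7, 231.2]
tcp_rot: [2.11, 0.24, -2.097]
force: [0.2, -0.3, -0.7]
finger_gap: 0.996
```

```bash
python3 -c "
from h import *
print(need([513.5,-320,225],24.6))"
```

```text
(array([  4.6, 618.9,  82.7]), 'turn', np.float64(-11.7), 'pos', array([456.2, 301.7, 231.2]), 'F', array([ 0.2, -0.3, -0.7]), 'M', array([-0.01, -0.  ,  0.04]), 'gap', 0.996, 't', 12.5)
```

Call:
arm_command --pt "0 40 5 0 -1" --pt "0 57 7.6 0 -1" --pt "0 57 7.6 0 -1" --pt "0 57 7.6 0 -1" --pt "0 57 7.6 0 -1" --pt "0 57 7.6 0 -1" --pt "0 57 7.6 0 -1" --pt "0 57 7.6 0 -1" --pt "0 57 7.6 0 -1" --pt "0 57 7.6 0 -1" --pt "0 40 5.5 0 -1" --pt "4 25.9 3.8 0 -1"

```text
time: 14.0
tool_pos: [512.2, -322.7, 222.6]
tcp_rot: [2.103, 0.236, -2.103]
force: [0.7, 0.8, 0.2]
finger_gap: 1.003
```

Call:
arm_command --pt "10 0 0 -6 -1" --pt "20 0 0 -5.7 -1" --pt "20 0 0 0 -1" --pt "0 0 0 0 -1"

```text
time: 14.5
tool_pos: [511.9, -320.2, 171.0]
tcp_rot: [1.984, 0.433, -1.988]
force: [-0.1, -0.2, 0.1]
finger_gap: 0.998
```

```bash
python3 - <<'E'
from m import *
print(need([513.5,-320,77],24.6))
a=robot.grab_frame('side'); b=robot.grab_frame('top')
B=cv2.resize(b[60:360,0:420],None,fx=1,fy=1)
A=cv2.resize(a[130:250,280:440],None,fx=2.3,fy=2.3,interpolation=2)
h=max(A.shape[0],B.shape[0]); p=lambda x:cv2.copyMakeBorder(x,0,h-x.shape[0],0,0,0)
cv2.imwrite('pics/c4.png',np.hstack([p(A),p(B)])); print(A.shape)
print([ (np.round(d['point'],3),d['confidence']) for d in robot.place_of('top','thin_nipple')[:3]])
E
```

```text
(array([94. ,  0.7, -1.7]), 'turn', np.float64(-0.1), 'pos', array([ 511.9, -320.2,  171. ]), 'F', array([-0.1, -0.2,  0.1]), 'M', array([0.01, 0.07, 0.05]), 'gap', 0.998, 't', 14.5)
(276, 368, 3)
[(array([0.202, 0.597]), 0.79), (array([0.644, 0.743]), 0.67), (array([0.432, 0.456]), 0.52)]
```

View pics/c4.png

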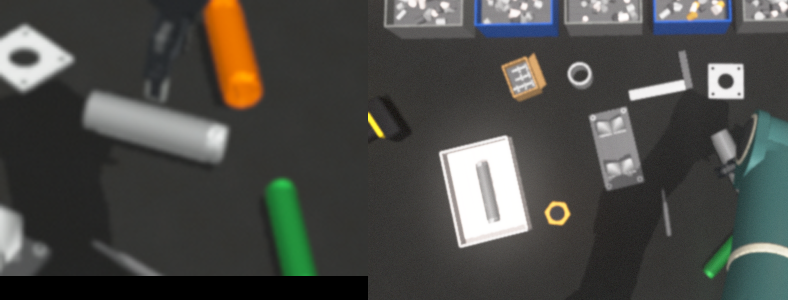

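Top view: thin nipple lies in the tray (pixel ~118,250 full frame), vees empty, nothing disturbed; side view shows the jaws over the thick nipple. Descending on it.

Call:
arm_command --pt "30 0.7 -1.7 0 -1" --pt "30 0 0 0 -1" --pt "22 0 0 0 -1" --pt "11 0 0 0 -1" --pt "0 0 0 0 -1" --pt "0 0 0 0 0" --pt "0 0 0 0 1" --pt "0 0 0 0 1" --pt "0 0 0 0 1" --pt "0 0 0 0 1" --squeeze 90

```text
time: 15.9
tool_pos: [514.6, -321.1, 80.8]
tcp_rot: [1.985, 0.431, -1.983]
force: [-3.4, 1.9, 13.8]
finger_gap: 0.54
```

```bash
python3 -c "
from h import *
print(need([513.5,-320,200],24.6))"
```

```text
(array([-119.2,   -1.4,    0.5]), 'turn', np.float64(-0.0), 'pos', array([ 514.6, -321.1,   80.8]), 'F', array([-3.4,  1.9, 13.8]), 'M', array([ 0.56,  0.89, -0.03]), 'gap', 0.54, 't', 15.9)
```

Call:
arm_command --pt "-3 0 0 0 1" --pt "-12 0 0 0 1" --pt "-30 0 0 0 1" --pt "-40 0 0 0 1" --pt "-40 0 0 0 1" --pt "-20 0 0 0 1" --pt "0 0 0 0 1"

```text
time: 16.77
tool_pos: [514.5, -321.1, 225.5]
tcp_rot: [1.985, 0.431, -1.983]
force: [0.6, -1.1, -4.5]
finger_gap: 0.537
```

```bash
python3 - <<'E'
from m import *
print(need([557,-24,225],12.4))
im=robot.grab_frame('side'); cv2.imwrite('pics/s5.png',im)
s=robot.get_state(); M=rot(s['tcp_rot']); ax=M[:,2]; c=s['tool_pos']+M[:,0]*56.6
for k in(-86,0,86): print(k,proj('side',c+k*ax).round(1))
E
```

```text
(array([ 2.000e-01, -2.525e+02, -1.622e+02]), 'turn', np.float64(12.2), 'pos', array([ 514.5, -321.1,  225.5]), 'F', array([ 0.6, -1.1, -4.5]), 'M', array([-0.07, -0.  , -0.02]), 'gap', 0.537, 't', 16.77)
-86 [322.1 137.1]
0 [353.6 145. ]
86 [386.  153.2]
```

```bash
python3 - <<'E'
from h import *
im=cv2.imread('pics/s5.png'); b=cv2.resize(im[60:210,250:450],None,fx=4,fy=4,interpolation=2)
s=robot.get_state(); M=rot(s['tcp_rot']); ax=M[:,2]; c=s['tool_pos']+M[:,0]*56.6
for k in(-86,86):
  p=[np.array(proj('side',c+k*ax+24.15*(np.cos(t)*M[:,0]+np.sin(t)*M[:,1])))for t in np.linspace(0,6.28,40)]
  cv2.polylines(b,[((np.array(p)-[250,60])*4+2).astype(int)],True,(0,0,255),1)
cv2.imwrite('pics/s5c.png',b)
E
```

```text
(no output)
```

View pics/s5c.png

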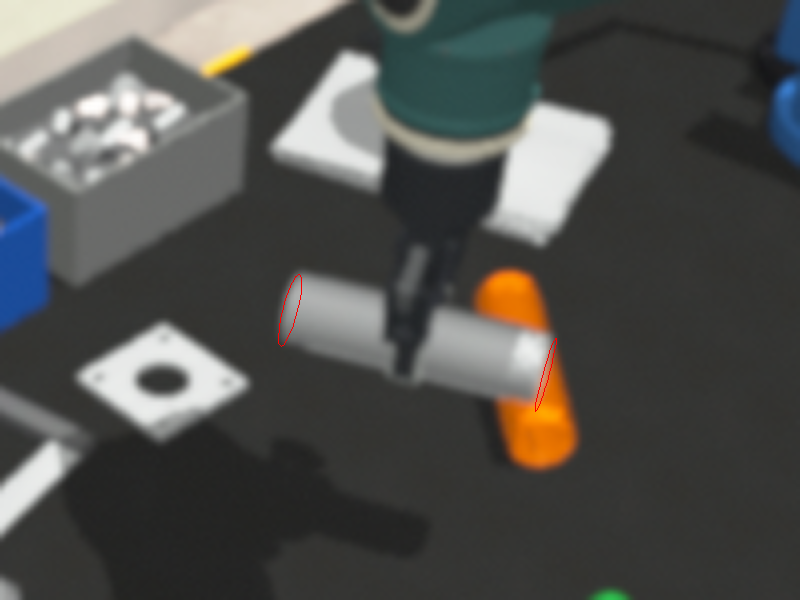

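The pipe is held centred (predicted end circles at crop x 279 and 557 match the ends within ~1 px). Moving over the vees.

Call:
arm_command --pt "0 -25 -16 0 1" --pt "0 -45 -29 0 1" --pt "0 -45 -29 0 1" --pt "0 -45 -29 0 1" --pt "0 -45 -29 0 1" --pt "0 -32 -20 0 1" --pt "0 -15.5 -10.2 0 1" --pt "0 0 0 4.2 1" --pt "0 0 0 5 1" --pt "0 0 0 3 1" --pt "0 0 0 0 1"

```text
time: 18.2
tool_pos: [556.4, -24.5, 223.5]
tcp_rot: [2.106, 0.228, -2.11]
force: [0.0, 1.2, -2.9]
finger_gap: 0.538
```

```bash
python3 - <<'E'
from h import *
print(need([557.2,-23.9,140],12.4))
E
```

```text
(array([83.5, -0.4, -1. ]), 'turn', np.float64(-0.1), 'pos', array([556.4, -24.5, 223.5]), 'F', array([ 0. ,  1.2, -2.9]), 'M', array([ 0.04, -0.06,  0.02]), 'gap', 0.538, 't', 18.2)
```

Call:
arm_command --pt "25 -0.4 -1 0 1" --pt "30 0 0 0 1" --pt "20 0 0 0 1" --pt "8.5 0 0 0 1" --pt "0 0 0 0 1" --pt "0 0 0 0 1"

```text
time: 18.95
tool_pos: [558.0, -23.3, 141.8]
tcp_rot: [2.108, 0.229, -2.106]
force: [0.1, -0.3, -3.2]
finger_gap: 0.536
```

```bash
python3 - <<'E'
from h import *
print(need([557.2,-23.9,127],12.4))
im=robot.grab_frame('side'); x0,y0=205,170; b=cv2.resize(im[y0:y0+105,x0:x0+140],None,fx=5.5,fy=5.5,interpolation=2)
s=robot.get_state(); M=rot(s['tcp_rot']); ax=M[:,2]; c=s['tool_pos']+M[:,0]*56.6
def dr(P,col): cv2.polylines(b,[((np.array([proj('side',p) for p in P])-[x0,y0]+.5)*5.5).astype(int)],True,col,1)
for k in(-86,86): dr([c+k*ax+24.15*(np.cos(t)*M[:,0]+np.sin(t)*M[:,1])for t in np.linspace(0,6.28,40)],(0,0,255))
f=np.array([557.2,-23.9,0]); Q=R.from_euler('z',12.4,degrees=True).as_matrix()
dr([f+Q@[a*100,d*50,12] for a,d in((1,1),(1,-1),(-1,-1),(-1,1))],(0,255,0))
for x in(-68,-38,38,68): dr([f+Q@[x,y,z] for y,z in((35,12),(35,62),(26,62),(0,36),(-26,62),(-35,62),(-35,12))],(255,255,0))
cv2.imwrite('pics/s6.png',b)
E
```

```text
(array([14.8,  0.5,  0.9]), 'turn', np.float64(-0.0), 'pos', array([558. , -23.3, 141.8]), 'F', array([ 0.1, -0.3, -3.2]), 'M', array([-0.02,  0.01, -0.02]), 'gap', 0.536, 't', 18.95)
```

View pics/s6.png

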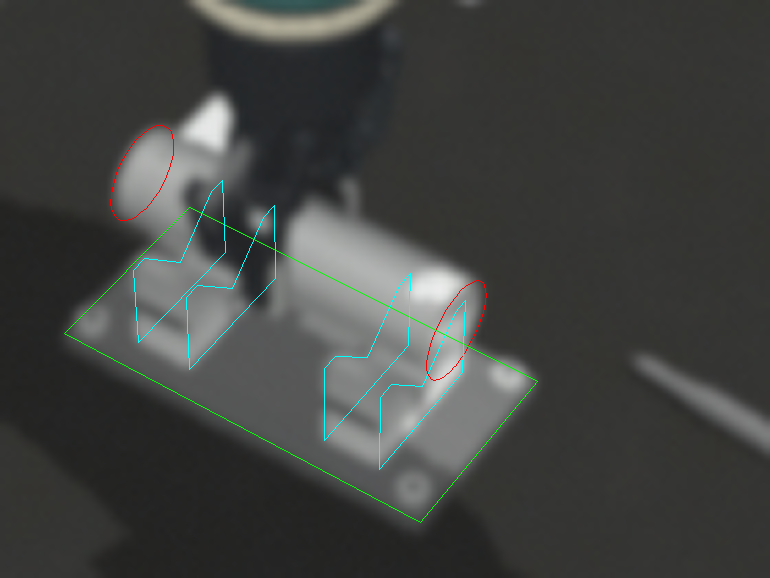

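Overlay agrees: plate outline and pipe ends match within ~1 px (pipe overhangs both blocks evenly). Lowering slowly.

Call:
arm_command --pt "5 0.5 0.9 0 1" --pt "4 0 0 0 1" --pt "2 0 0 0 1" --pt "1 0 0 0 1" --pt "0 0 0 0 1" --pt "0 0 0 0 1"

```text
time: 19.75
tool_pos: [557.0, -23.9, 129.2]
tcp_rot: [2.107, 0.229, -2.107]
force: [0.7, 0.2, -4.0]
finger_gap: 0.537
```

```bash
python3 - <<'E'
from h import *
print(need([557.2,-23.9,127],12.4))
E
```

```text
(array([ 2.2,  0.1, -0.2]), 'turn', np.float64(-0.0), 'pos', array([557. , -23.9, 129.2]), 'F', array([ 0.7,  0.2, -4. ]), 'M', array([-0.01, -0.01,  0.  ]), 'gap', 0.537, 't', 19.75)
```

Call:
arm_command --pt "1 0 0 0 1" --pt "0.5 0 0 0 1" --pt "0 0 0 0 1" --pt "0 0 0 0 1"

```text
time: 20.25
tool_pos: [556.9, -23.9, 127.6]
tcp_rot: [2.107, 0.229, -2.107]
force: [-0.2, 0.4, -3.5]
finger_gap: 0.537
```

Call:
arm_command --pt "0.5 0 0 0 1" --pt "0 0 0 0 1" --pt "0 0 0 0 1"

```text
time: 20.62
tool_pos: [556.9, -23.9, 127.1]
tcp_rot: [2.107, 0.229, -2.107]
force: [1.0, -0.0, -3.5]
finger_gap: 0.536
```

```bash
python3 - <<'E'
from h import *
print(need([557.2,-23.9,127],12.4))
E
```

```text
(array([ 0.1,  0.1, -0.3]), 'turn', np.float64(-0.0), 'pos', array([556.9, -23.9, 127.1]), 'F', array([ 1. , -0. , -3.5]), 'M', array([-0.02, -0.05, -0.03]), 'gap', 0.536, 't', 20.62)
```

Call:
arm_command --pt "0.5 0 0 0 1" --pt "0 0 0 0 1" --pt "0 0 0 0 1"

```text
time: 21.0
tool_pos: [556.9, -23.9, 126.9]
tcp_rot: [2.107, 0.228, -2.107]
force: [-2.5, -0.5, 5.0]
finger_gap: 0.537
```

Call:
arm_command --pt "0.5 0 0 0 1" --pt "0 0 0 0 1" --pt "0 0 0 0 1"

```text
time: 21.38
tool_pos: [557.0, -23.9, 126.8]
tcp_rot: [2.107, 0.228, -2.107]
force: [-6.5, -0.8, 13.6]
finger_gap: 0.536
```

```bash
python3 - <<'E'
from h import *
print(need([557.2,-23.9,127],12.4))
E
```

```text
(array([-0.2,  0. , -0.2]), 'turn', np.float64(-0.0), 'pos', array([557. , -23.9, 126.8]), 'F', array([-6.5, -0.8, 13.6]), 'M', array([-0.05,  1.31,  0.24]), 'gap', 0.536, 't', 21.38)
```

Contact at the expected height with no side force, but the moment says the load is mostly on the near block. Release, let it settle in the vees, and regrip.

Call:
arm_command --pt "-0.8 0 0 0 1" --pt "0 0 0 0 -0.15" --pt "0 0 0 0 -0.3" --pt "0 0 0 0 -0.3" --pt "0 0 0 0 -0.3" --pt "0 0 0 0 1" --pt "0 0 0 0 1" --pt "0 0 0 0 1" --pt "0 0 0 0 1" --pt "0 0 0 0 1"

```text
time: 22.62
tool_pos: [556.9, -23.9, 127.4]
tcp_rot: [2.107, 0.228, -2.107]
force: [-4.5, 0.5, 11.4]
finger_gap: 0.54
```

```bash
python3 - <<'E'
from h import *
print(need([557.2,-23.9,127],12.4))
E
```

```text
(array([ 0.4,  0. , -0.3]), 'turn', np.float64(-0.0), 'pos', array([556.9, -23.9, 127.4]), 'F', array([-4.5,  0.5, 11.4]), 'M', array([-0.18,  0.84,  0.04]), 'gap', 0.54, 't', 22.62)
```

Call:
arm_command --pt "0 0 0.5 0 1" --pt "0 0 0 0 1" --pt "0 0 0 0 1"

```text
time: 23.0
tool_pos: [556.9, -24.0, 127.4]
tcp_rot: [2.108, 0.228, -2.106]
force: [0.1, -0.8, 8.1]
finger_gap: 0.54
```

```bash
python3 - <<'E'
from h import *
print(need([557.2,-23.9,127],12.4))
E
```

```text
(array([ 0.4,  0. , -0.3]), 'turn', np.float64(-0.0), 'pos', array([556.9, -24. , 127.4]), 'F', array([ 0.1, -0.8,  8.1]), 'M', array([-0.02,  0.09,  0.01]), 'gap', 0.54, 't', 23.0)
```

Shifting back nulls both lean and moment. Pressing with that combination.

Call:
arm_command --pt "0.5 0 0.45 0 1" --pt "0.5 0 0.45 0 1" --pt "0.5 0 0.45 0 1" --pt "0 0 0 0 1" --pt "0 0 0 0 1" --squeeze 120

```text
time: 23.62
tool_pos: [556.7, -24.0, 127.4]
tcp_rot: [2.111, 0.228, -2.103]
force: [-2.3, 0.7, 29.6]
finger_gap: 0.53
```

```bash
python3 - <<'E'
from h import *
print(need([557.2,-23.9,127],12.4))
E
```

```text
(array([ 0.4,  0. , -0.5]), 'turn', np.float64(-0.0), 'pos', array([556.7, -24. , 127.4]), 'F', array([-2.3,  0.7, 29.6]), 'M', array([ 0.2 ,  0.74, -0.03]), 'gap', 0.53, 't', 23.62)
```

Call:
arm_command --pt "0.5 0 0.7 0 1" --pt "0.7 0 0.7 0 1" --pt "0 0 0 0 1" --pt "0 0 0 0 1" --pt "0 0 0 0 1"

```text
time: 24.25
tool_pos: [556.5, -24.0, 127.4]
tcp_rot: [2.114, 0.228, -2.099]
force: [-2.3, 1.8, 41.7]
finger_gap: 0.535
```

```bash
python3 - <<'E'
from h import *
print(need([557.2,-23.9,127],12.4))
E
```

```text
(array([ 0.4,  0.1, -0.7]), 'turn', np.float64(0.0), 'pos', array([556.5, -24. , 127.4]), 'F', array([-2.3,  1.8, 41.7]), 'M', array([ 0.49,  0.41, -0.01]), 'gap', 0.535, 't', 24.25)
```

Call:
arm_command --pt "0 -0.4 0.2 0 1" --pt "0 0 0 0 1" --pt "0 0 0 0 1"

```text
time: 24.62
tool_pos: [556.5, -24.0, 127.4]
tcp_rot: [2.115, 0.228, -2.099]
force: [1.3, -0.3, 39.4]
finger_gap: 0.534
```

```bash
python3 - <<'E'
from h import *
print(need([557.2,-23.9,127],12.4))
im=robot.grab_frame('side'); x0,y0=205,170; b=cv2.resize(im[y0:y0+105,x0:x0+140],None,fx=4,fy=4,interpolation=2)
Q=R.from_euler('z',12.4,degrees=True).as_matrix(); c=np.array([557.0,-23.9,70.2])
for k in(-86,86):
  P=[c+Q@[k,24.15*np.cos(t),24.15*np.sin(t)] for t in np.linspace(0,6.28,40)]
  cv2.polylines(b,[((np.array([proj('side',p) for p in P])-[x0,y0]+.5)*4).astype(int)],True,(0,0,255),1)
P=[c*[1,1,0]+Q@[a*100,d*50,12] for a,d in((1,1),(1,-1),(-1,-1),(-1,1))]
cv2.polylines(b,[((np.array([proj('side',p) for p in P])-[x0,y0]+.5)*4).astype(int)],True,(0,255,0),1)
cv2.imwrite('pics/s7.png',b); cv2.imwrite('pics/s7full.png',im)
E
```

```text
(array([ 0.4,  0.1, -0.7]), 'turn', np.float64(-0.0), 'pos', array([556.5, -24. , 127.4]), 'F', array([ 1.3, -0.3, 39.4]), 'M', array([ 0.14, -0.12,  0.01]), 'gap', 0.534, 't', 24.62)
```

View pics/s7.png

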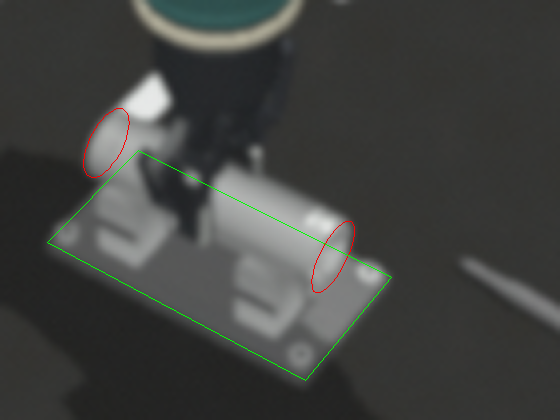

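The pipe sits level in both blocks, ends matching the seated, centred prediction. The push is 39 N with 1.3 N sideways and 0.14 Nm of moment, so I'm handing in.

```bash
python3 -c "
from h import *
print(robot.get_state()['force']); print(robot.hand_in())"
```

```text
[3.79234314e-01 3.85636656e-02 3.96656896e+01]
the job is handed in; nothing more can be done
None
```

The thin nipple is lying in the tray, and the thick nipple is seated in the two V-blocks, gripped at 120 N and pressed straight down. I handed the job in at about 25 s.

**Thin nipple:** I set it back in the vees once and gripped it nearer the fingertips, so the fingers wouldn't touch the tray floor before the pipe did. The top view afterwards showed it lying near the middle of the tray.

**Thick nipple:** The first press loaded mostly the near block, so I released it, let it settle and gripped it again. I then shifted the push until the side force and moment were nearly zero.

**Last checks:**
- **Push:** the last reading before hand-in was 39.7 N down with under 0.4 N sideways. The moment, read just before that, was at most 0.14 N m.
- **Seating:** contact came at the height expected for a pipe seated in both blocks. After the regrip the tool read about 0.5 mm higher.
- **Centring:** both pipe ends matched the centred, seated position in the side camera to about 1 pixel (roughly 2 mm).
- **Rest of the bench:** nothing else looked moved in the top view taken just before I picked up the thick nipple. I took no full-bench view after that. The final side view covers only the fixture, so bearing on all four flanks is inferred from the forces and height.

No check failed at the end.

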